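# Aim and lock the stamping spot guide in a pottery studio

### The job

Set up the spot guide for stamping clay slabs: turn the two wing screws beside and above the mirror until the whole light spot lies inside the round ring mark on the slab board (not the square mark). Once the spot is in the ring, push the lock lever fully over, away from the robot to its stop, with the spot still in the ring. Leave the jar, brush, bowl and mug around it where they are.

Things in the scene. Friction and masses are not known exactly. Their poses are not given: they have to be found in the camera images.
- guide: Spot guide, fixed: a dark base plate 380 x 480 x 12 mm. Origin: centre of its underside; x away from the robot, y left seen from the robot, z up. On it, at x -120: a grey pedestal (70 x 70 mm, top at z 140) with the side screw, the round mirror turret (84 mm across, top at z 140) with the reach screw, the lock lever. A plywood slab board, 240 x 260 mm, top at z 30, is centred at x 60, y 0.
- spot_centre (a point): Centre of the bright red round light spot, 20 mm across, that the mirror throws onto the top of the slab board. It has no substance. It moves only when the screws turn, at once, and otherwise stays.
- ring_mark: The round ring mark inlaid flush in the slab board, a dark line ring 52 mm outside and 40 mm inside diameter; origin: its centre, on the board's top. The spot is wholly inside when the centres are within 10 mm. It may be on the left or the right half of the board.
- square_mark: The other mark, a dark square frame 50 mm outside and 38 mm inside; origin: its centre, on the board's top. Not the target.
- screw_side (a joint): Angle of the right-hand wing screw, on the pedestal (x -120, y -130 mm in the guide's frame), rad, positive counter-clockwise from above, limits -1.45 to 1.45. Each +1 rad swings the turret and the spot +0.3 rad the same way (left) about the vertical axis of the reach screw: about 55 mm of spot travel sideways. Friction 0.10 N m; no spring: it stays where it is left.
- screw_side_grip (a point): Grip point of the right-hand screw, on its vertical axis, 176 mm above the table. The wing is an upright black bar 66 mm long and 14 mm thick, from 26 mm below to 14 mm above this point, on a steel collar 40 mm across (top 26 mm below; the pedestal's top is 36 mm below). Pinch it across its thickness from above. The point's x axis runs along the wing; at 0 rad that is the guide's x.
- screw_reach (a joint): Angle of the middle wing screw, on the turret (x -120, y 0 in the guide's frame), relative to the turret, rad, positive counter-clockwise from above, limits -1.45 to 1.45. The spot lies 180 mm + 60 mm per rad from this screw's vertical axis, straight ahead of the turret: + moves it away from the robot. Friction 0.05 N m; no spring: it stays, and turning it does not swing the turret.
- screw_reach_grip (a point): Grip point of the middle screw, on its vertical axis, 176 mm above the table; wing and collar the same as the other's, 130 mm from it, above the turret's top. The point's x axis runs along the wing, which is the turret's heading plus the screw's angle.
- lock (a joint): Angle of the lock lever, rad: 0 leaning 0.5 rad from upright towards the robot (unlocked), 1.0 leaning 0.5 rad away from it, at its stop (locked). It swings about the guide's y axis; friction 0.15 N m (about 2 N at the ball); stays where it is left.
- lock_ball (a point): Centre of the black ball, 24 mm across, on the end of the lock lever; the lever is a steel rod 10 mm thick, 80 mm from pivot to ball centre. The pivot is at x -120, y +150, z 44 mm in the guide's frame, between two grey cheeks whose tops are 47 mm above the table.
- glaze_jar: Bystander: small closed glaze jar, 48 mm across, 75 mm tall, standing on the guide's base on the right of the slab board; origin: centre of its underside.
- brush: Bystander: brush 170 mm long lying on the guide's base on the left of the slab board; origin: under its middle.
- pinch_bowl: Bystander: terracotta bowl, 100 mm across, 50 mm tall, on the table to the left; origin: centre of its underside.
- mug: Bystander: white mug, 80 mm across, 90 mm tall, on the table to the right; origin: centre of its underside.

How it is judged:
By the outcome, as a careful person would: the job done as asked, in the order asked, and still so for the second after the job is handed in, with the robot touching nothing.
It also fails if it takes over 58 s, if anything falls off the work surface, if the arm or the gripper's body presses on something with over 40 N, if the wrist force passes 120 N, or if a joint passes its speed limit or range.

### The arm

A 6-joint arm with a two-finger parallel gripper is mounted at the origin on the work surface. World frame = base frame: x ahead of the robot, y to its left, z up, the work surface at z = 0. Lengths are in mm, angles in degrees, forces in N, time in s.
With the tool pointing down it reaches from about 350 to 850 mm from the base axis. Payload 8.1 kg.
Tool frame: the origin (TCP) lies at the very end of the fingers, on their centre line; the grasp point (between the pads) lies grip_depth behind it (grip_depth is the distance from the TCP to the grasp point, in mm); z points along the fingers, y is the direction in which the jaws open and shut (so a half turn about z gives the same grasp; the last joint's range is limited). The gripper opens to 85 mm and grips with 20 to 120 N. Pads are 22 mm wide; open, the fingers measure 114 mm over their backs; the gripper's body (76 mm by 85 mm) begins 54 mm behind the grasp point. The pads swing forward as they close: fully open they stand 13 mm farther back than shut.
Start: joints at [64.435, 7.471, 85.268, -0, 87.261, -4.893], TCP at [211.793, 561.381, 231.292] pointing down, gripper open.
Joint ranges: [-169.43, 169.43], [-51.17, 129.36], [1.28, 143.12], [-76.62, 256.62], [0, 156.53], [-152.29, 152.29]. Speed limits (degrees/s): [136.94, 136.94, 159.86, 180, 180, 180].

### API

Orientations are given as [roll, pitch, yaw] about the fixed x, y, z axes, in that order (R = Rz(yaw) Ry(pitch) Rx(roll)).
In Python, from bench import * gives the robot as it stands.
- The arm moves only by the tool step_arm, never from a script. Its argument "plan" is a list of rows, each an object of numbers: "grip": the finger opening in cm, from 0 to 8.54; "tx", "ty", "tz": the shift along the tool's x, y, z in cm; "ax", "ay", "az": the turn, a rotation vector about the tool's x, y, z in degrees. In form: [{"grip": .., "tx": .., "ty": .., "tz": .., "ax": .., "ay": .., "az": ..}, ...]. A call has 1 to 8 rows; each row shifts and turns the commanded pose from where the row before left it, along the tool's axes as they then stand; what a row does not reach is not made up. A row lasts 1/12 s, in which the tool goes at most 41.7 mm and 7.16 degrees, less where a joint would pass 70% of its speed; a pose out of reach is approached as far as the arm can. A call with a gripper value outside its range is refused whole. The fingers move at their own pace and stop on an object; "newtons" is the grip in N (left out, the last holds). Time passes only in rows, so rows that do not move let the fingers close. It gives the time, the measured TCP pose, the force and the opening at its end, in the units of the state.
- sense(): the state, without advancing time (a new reading comes with each control period).
- snapshot(name): name is "side" or "top"; returns the picture (384x512x3 uint8, red, green, blue); there is no depth.
- camera_model(name): a dict with "intrinsics" (3x3 intrinsics, pixels), "pose" (4x4, takes a point from camera to world coordinates). Camera axes: x right, y down, z forward; pixel columns grow to the right and rows downward; lengths in mm; the calibration is good to about 2 mm. A picture is of the moment at which its call begins. camera_model takes no time and is no camera call.
- hand_in(): hands the job in, once; it reports no verdict.
The state is a dict: "time": time; "joint_pos": joint angles; "qd": joint speeds; "joint_efforts": joint torques, N m; "tool_pos": TCP position; "tcp_rot": TCP orientation; "ft_force": force on the tool from outside, world axes, zero at the start; "wrist_torque": the same for the moment, N m; "finger_gap": finger opening in mm.
Only numpy, scipy, OpenCV 4.12 (cv2) and the standard library are available. Lean on these libraries where they do the work, as an engineer would, in place of code of your own. Each camera call takes 0.05 s, during which the arm holds its last target.

## Working session

There is one attempt and no reset: what is moved stays moved. The work goes in short steps, Python scripts to look and compute and a tool call to move; the robot and the scene stay as the last step left them, time stands still between calls to the robot, and variables do not carry over. Pictures are saved under pics/ and viewed, and the job is handed in when it is done.

Besides the shell and the picture viewer there is one more tool, called after ">>>" as name(argument=value, ...) on one line, values as JSON. step_arm: Moves the arm, as the interface text tells. Its arguments: {"type":"object","properties":{"plan":{"type":"array","items":{"type":"object","properties":{"grip":{"type":"number"},"tx":{"type":"number"},"ty":{"type":"number"},"tz":{"type":"number"},"ax":{"type":"number"},"ay":{"type":"number"},"az":{"type":"number"}}}},"newtons":{"type":"number"}},"required":["plan"]}

```bash
mkdir -p pics; ls; python3 - <<'E'
from bench import *
import cv2
s=sense(); print(s)
for n in ("top","side"):
    im=snapshot(n); cv2.imwrite(f"pics/{n}0.png",im[:,:,::-1]); m=camera_model(n); print(n,m)
E
```

```text
pics
{'time': 0.0, 'joint_pos': array([ 6.44342747e+01,  7.51506831e+00,  8.53279618e+01,  1.29881261e-03,
        8.72600804e+01, -4.89335930e+00]), 'qd': array([-0.08336887, -0.08135497,  0.08166953, -0.02642108,  0.07192262,
        0.03542593]), 'joint_efforts': array([-1.37152034e-03, -5.69387913e+01, -5.00560176e+01, -3.55941884e-04,
        1.44190222e-02, -3.02859455e-06]), 'tool_pos': array([211.55960439, 560.89996311, 230.25745365]), 'tcp_rot': array([-1.79897376e+02, -1.00879571e-02,  1.59327562e+02]), 'ft_force': array([ 0.86845713,  0.52995573, -0.14923688]), 'wrist_torque': array([-0.00978512, -0.05743931,  0.01591482]), 'finger_gap': 85.50760625359213}
top {'intrinsics': array([[366.40445708,   0.        , 258.16238456],
       [  0.        , 366.40445708, 190.64038054],
       [  0.        ,   0.        ,   1.        ]]), 'pose': array([[ 1.60490286e-02, -9.79712834e-01,  1.99762840e-01,
         3.91352529e+02],
       [-9.99857166e-01, -1.67840052e-02, -1.98620051e-03,
         5.78559578e+00],
       [ 5.29872668e-03, -1.99702431e-01, -9.79842264e-01,
         1.18933948e+03],
       [ 0.00000000e+00,  0.00000000e+00,  0.00000000e+00,
         1.00000000e+00]])}
side {'intrinsics': array([[381.50748205,   0.        , 257.6802625 ],
       [  0.        , 381.50748205, 190.38210134],
       [  0.        ,   0.        ,   1.        ]]), 'pose': array([[ 9.97027350e-01, -5.80256490e-02,  5.06901073e-02,
         5.50688078e+02],
       [-7.70320822e-02, -7.37149646e-01,  6.71324406e-01,
        -9.00123114e+02],
       [-1.58783969e-03, -6.73233558e-01, -7.39428194e-01,
         1.13166771e+03],
       [ 0.00000000e+00,  0.00000000e+00,  0.00000000e+00,
         1.00000000e+00]])}
```

View pics/top0.png

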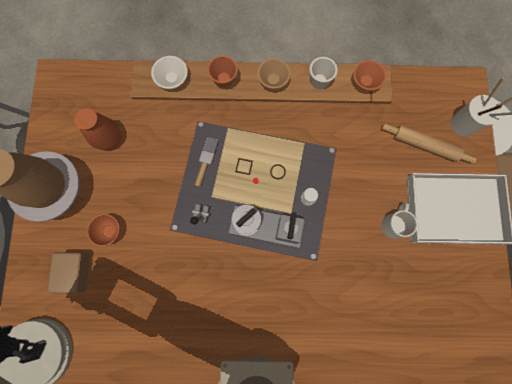

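View pics/side0.png

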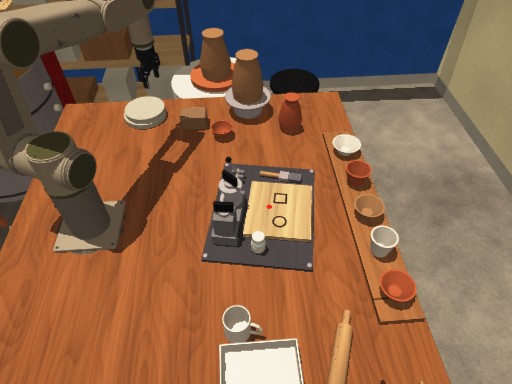

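The top view shows the guide, with the ring near (278,172), the square near (244,167), the spot near (256,181), the wings near (292,226) and (246,216), and the lever ball near (195,220). Next I'll measure these properly.

```bash
cat > h.py <<'E'
import numpy as np, cv2
from bench import *
def ray(n,u,v):
    m=camera_model(n);K=m["intrinsics"];P=m["pose"]
    d=P[:3,:3]@np.linalg.solve(K,[u,v,1.]);return P[:3,3],d
def onz(n,u,v,z):
    o,d=ray(n,u,v);return o+d*(z-o[2])/d[2]
def proj(n,p):
    m=camera_model(n);K=m["intrinsics"];P=m["pose"]
    q=K@(P[:3,:3].T@(np.asarray(p,float)-P[:3,3]));return q[:2]/q[2]
def blobs(mask,lo=5,hi=1e9):
    n,l,st,c=cv2.connectedComponentsWithStats(mask.astype(np.uint8))
    return [(st[i,4],c[i].round(2),st[i,:4]) for i in range(1,n) if lo<=st[i,4]<=hi]
def red(im):
    i=im.astype(int);return (i[...,0]>170)&(i[...,1]<70)&(i[...,2]<70)
E
python3 - <<'E'
from h import *
t=cv2.imread("pics/top0.png");s=cv2.imread("pics/side0.png")
cv2.imwrite("pics/topc.png",cv2.resize(t[110:265,165:345],None,fx=4.2,fy=3.8*4.2/3.8*0.9 if 0 else 3.8,interpolation=cv2.INTER_CUBIC) if 0 else cv2.resize(t[115:265,165:345],None,fx=4,fy=4,interpolation=cv2.INTER_CUBIC))
cv2.imwrite("pics/sidec.png",cv2.resize(s[150:275,195:325],None,fx=4,fy=4,interpolation=cv2.INTER_CUBIC))
for n,im in(("top",t),("side",s)):
    im=im[:,:,::-1]
    for b in blobs(red(im),8): 
        print(n,b,onz(n,*b[1],30).round(1))
# bolts
hsv=cv2.cvtColor(t,cv2.COLOR_BGR2HSV)
for u,v in((200,124),(332,151),(313,256),(175,227)): print(onz("top",u,v,12).round(1))
E
```

```text
top (np.int32(19), array([255.21, 180.37]), array([253, 178,   5,   5], dtype=int32)) [661.6  13.6  30. ]
side (np.int32(15), array([268.93, 206.4 ]), array([267, 205,   5,   4], dtype=int32)) [662.1  15.5  30. ]
[859.4 205.   12. ]
[ 771.4 -242.3   12. ]
[ 423.1 -173.6   12. ]
[507.7 268.4  12. ]
```

View pics/topc.png

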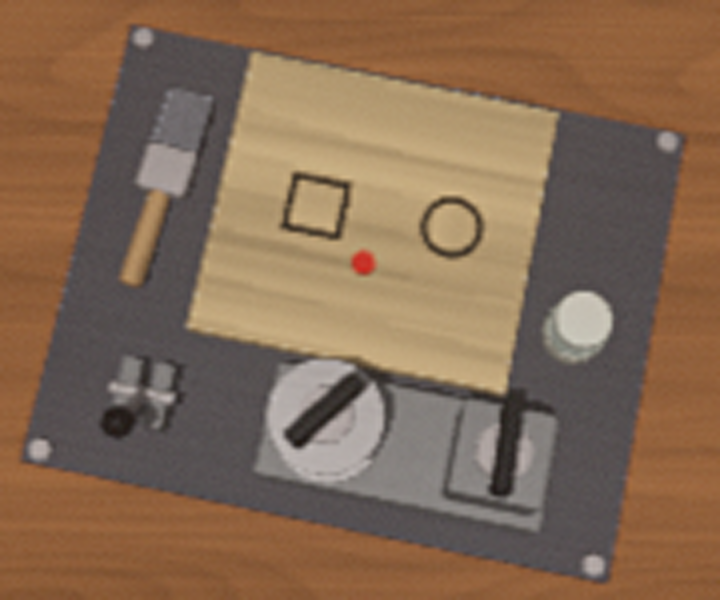

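View pics/sidec.png

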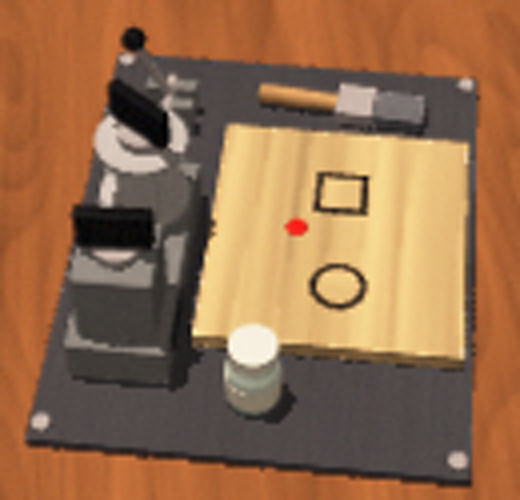

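The crops show the ring on the right half of the board at crop (452,227), the square at (317,206), the bolts, board corners and both wings. Now I'll fit the guide frame.

```bash
cat > fit.py <<'E'
from h import *
T=lambda u,v:((u+.5)/4-.5+165,(v+.5)/4-.5+115)
S=lambda u,v:((u+.5)/4-.5+195,(v+.5)/4-.5+150)
# base plate outer corners z=12 (FL, FR, NR, NL), board corners z=30
L=[((190,240),12),((190,-240),12),((-190,-240),12),((-190,240),12),((180,130),30),((180,-130),30),((-60,-130),30),((-60,130),30)]
tp=[(131,24),(685,134),(608,581),(22,461),(249,52),(558,114),(507,393),(186,328)]
sp=[None,(471,493),(26,444),None,(470,142),(465,363),(193,347),(226,123)]
def fit(n,px,f):
    A=[];B=[]
    for (l,z),p in zip(L,px):
        if p is None: continue
        A.append(l);B.append(onz(n,*f(*p),z)[:2])
    A=np.array(A,float);B=np.array(B)
    a0=A.mean(0);b0=B.mean(0);H=(A-a0).T@(B-b0)
    th=np.arctan2(H[0,1]-H[1,0],H[0,0]+H[1,1]);R=np.array([[np.cos(th),-np.sin(th)],[np.sin(th),np.cos(th)]])
    t=b0-R@a0; print(n,t.round(1),np.degrees(th).round(2),"res",(B-(A@R.T+t)).round(1).tolist()); return R,t
if __name__=="__main__":
    r1=fit("top",tp,T);r2=fit("side",sp,S)
    for n,f,(R,t),d in(("top",T,r1,{"ring":(452,227),"sq":(317,206),"spot":(363,263)}),("side",S,r2,{"ring":(338,286.5),"sq":(342,193),"spot":(296.5,227)})):
        for k,p in d.items():
            w=onz(n,*f(*p),30); g=R.T@(w[:2]-t); print(n,k,w.round(1),"guide",g.round(1),"from reach axis",np.hypot(g[0]+120,g[1]).round(1),np.degrees(np.arctan2(g[1],g[0]+120)).round(2))
    R,t=r1
    for k,g in(("side",(-120,-130)),("reach",(-120,0)),("pivot",(-120,150))): print(k,(R@g+t).round(1))
    # wing axes top view: ends of top face z=190
    for k,a,b in(("reach",(291,441),(363,377)),("side",(502,494),(516,393))):
        a=onz("top",*T(*a),190);b=onz("top",*T(*b),190);d=b-a;print(k,a.round(),b.round(),((a+b)/2).round(1),np.linalg.norm(d).round(1),np.degrees(np.arctan2(d[1],d[0])).round(1))
    o,d=ray("top",*T(118,421));o2,d2=ray("side",*S(133,39))
    x=np.linalg.lstsq(np.c_[d,-d2],o2-o,rcond=None)[0];print("ball",o+d*x[0],o2+d2*x[1], "guide",R.T@((o+d*x[0])[:2]-t))
E
python3 fit.py
```

```text
top [640.2  14.7] -10.62 res [[0.2, -1.0], [-1.0, 0.7], [2.1, 1.3], [0.5, -2.1], [-0.1, 2.3], [-1.9, -0.2], [-0.1, -1.7], [0.3, 0.9]]
side [640.   10.4] -10.53 res [[-3.2, -6.3], [1.5, 0.3], [2.2, 5.9], [-0.2, 0.7], [0.2, -7.6], [-0.5, 7.0]]
top ring [693.  -59.1  30. ] guide [ 65.5 -62.8] from reach axis 195.8 -18.69
top sq [708.8  51.5  30. ] guide [60.6 48.8] from reach axis 187.1 15.13
top spot [661.6  13.   30. ] guide [21.3  2.3] from reach axis 141.3 0.94
side ring [692.3 -57.4  30. ] guide [ 63.8 -57.1] from reach axis 192.4 -17.26
side sq [709.1  54.6  30. ] guide [59.8 56.1] from reach axis 188.4 17.31
side spot [661.5  15.7  30. ] guide [20.1  9.1] from reach axis 140.4 3.73
side [498.3 -91. ]
reach [522.3  36.8]
pivot [549.9 184.2]
reach [499.  59. 190.] [544.  11. 190.] [521.2  34.8 190. ] 66.0 -47.1
side [465. -85. 190.] [534. -95. 190.] [499.7 -89.9 190. ] 69.9 -8.0
ball [518.78381872 189.6795822  120.12166607] [517.45543068 189.45641578 119.92496419] guide [-151.59174795  149.62059337]
```

```bash
python3 - <<'E'
import bench; print([n for n in dir(bench) if n[0]!='_']); print({n:getattr(bench,n) for n in dir(bench) if 'depth' in n.lower() or 'grip' in n.lower()})
E
cat >> h.py <<'E'
from scipy.spatial.transform import Rotation as Ro
def delta(x,y,z,yaw=None):
    s=sense();R=Ro.from_euler('xyz',s["tcp_rot"],degrees=True).as_matrix()
    d=R.T@(np.array([x,y,z])-s["tool_pos"]);dy=None if yaw is None else (s["tcp_rot"][2]-yaw+180)%360-180
    print("t",s["time"],"tool shift cm",(d/10).round(2),"az",dy,"pos",s["tool_pos"].round(1),s["tcp_rot"].round(2),"F",s["ft_force"].round(1),"gap",s["finger_gap"].round(1))
E
python3 - <<'E'
from h import *
delta(498.5,-91,260,172.5)
E
```

```text
['PlanningError', 'camera_model', 'grip_depth', 'hand_in', 'sense', 'snapshot']
{'grip_depth': 18.700000000000003}Traceback (most recent call last):
  File "<stdin>", line 2, in <module>
  File "h.py", line 20, in delta
    print("t",s["time"],"tool shift cm",(d/10).round(2),"az",dy,"pos",s["tool_pos"].round(1),s["tcp_rot"].round(2),"F",s["ft_force"].round(1),"gap",s["finger_gap"].round(1))
                                                                                                                                                    ^^^^^^^^^^^^^^^^^^^^^
AttributeError: 'float' object has no attribute 'round'
```

```bash
sed -i 's/s\["finger_gap"\].round(1)/round(s["finger_gap"],1)/' h.py
python3 - <<'E'
from h import *
delta(498.5,-91,260,172.5)
E
```

```text
t 0.1 tool shift cm [-49.86 -50.88  -2.89] az -13.169173920000532 pos [211.6 560.9 230.3] [-1.7991e+02 -1.0000e-02  1.5933e+02] F [-0.7  0.   0.2] gap 85.1
```

>>> step_arm(plan=[{"grip": 5, "tx": -1.2, "ty": -1.2, "tz": -1.0}, {"tx": -2.4, "ty": -2.4, "tz": -1.0}, {"tx": -2.7, "ty": -2.8, "tz": -0.9}, {"tx": -2.7, "ty": -2.8}, {"tx": -2.7, "ty": -2.8}, {"tx": -2.7, "ty": -2.8}, {"tx": -2.7, "ty": -2.8}, {"tx": -2.7, "ty": -2.8}])

```text
invalid input
```

>>> step_arm(plan=[{"tx": -2.7, "ty": -2.8}, {"tx": -2.7, "ty": -2.8}, {"tx": -2.7, "ty": -2.8}, {"tx": -2.7, "ty": -2.8}, {"tx": -2.7, "ty": -2.8}, {"tx": -2.7, "ty": -2.8}, {"tx": -2.7, "ty": -2.8}, {"tx": -2.7, "ty": -2.8}])

```text
invalid input
```

>>> step_arm(plan=[{"tx": -2.7, "ty": -2.8}, {"tx": -2.0, "ty": -2.0}, {"tx": -0.7, "ty": -0.9}, {"az": -6.6}, {"az": -6.6}, {}])

```text
invalid input
```

```bash
python3 - <<'E'
from h import *
delta(498.5,-91,157.5,172.5)
E
```

```text
t 0.1 tool shift cm [-49.86 -50.86   7.36] az -13.169173920000532 pos [211.6 560.9 230.3] [-1.7991e+02 -1.0000e-02  1.5933e+02] F [-0.7  0.   0.2] gap 85.1
```

>>> step_arm(plan=[{"grip": 5, "tx": -1.2, "ty": -1.2, "tz": -1.0, "ax": 0, "ay": 0, "az": 0}, {"grip": 5, "tx": -2.4, "ty": -2.4, "tz": -1.0, "ax": 0, "ay": 0, "az": 0}, {"grip": 5, "tx": -2.7, "ty": -2.8, "tz": -0.9, "ax": 0, "ay": 0, "az": 0}, {"grip": 5, "tx": -2.7, "ty": -2.8, "tz": 0, "ax": 0, "ay": 0, "az": 0}, {"grip": 5, "tx": -2.7, "ty": -2.8, "tz": 0, "ax": 0, "ay": 0, "az": 0}, {"grip": 5, "tx": -2.7, "ty": -2.8, "tz": 0, "ax": 0, "ay": 0, "az": 0}, {"grip": 5, "tx": -2.7, "ty": -2.8, "tz": 0, "ax": 0, "ay": 0, "az": 0}, {"grip": 5, "tx": -2.7, "ty": -2.8, "tz": 0, "ax": 0, "ay": 0, "az": 0}])

```text
time: 0.77
tool_pos: [325.1, 298.8, 259.9]
tcp_rot: [-180.0, -0.0, 159.4]
ft_force: [1.1, -0.6, 1.4]
finger_gap: 50.1
```

>>> step_arm(plan=[{"grip": 5, "tx": -2.7, "ty": -2.8, "tz": 0, "ax": 0, "ay": 0, "az": 0}, {"grip": 5, "tx": -2.7, "ty": -2.8, "tz": 0, "ax": 0, "ay": 0, "az": 0}, {"grip": 5, "tx": -2.7, "ty": -2.8, "tz": 0, "ax": 0, "ay": 0, "az": 0}, {"grip": 5, "tx": -2.7, "ty": -2.8, "tz": 0, "ax": 0, "ay": 0, "az": 0}, {"grip": 5, "tx": -2.7, "ty": -2.8, "tz": 0, "ax": 0, "ay": 0, "az": 0}, {"grip": 5, "tx": -2.7, "ty": -2.8, "tz": 0, "ax": 0, "ay": 0, "az": 0}, {"grip": 5, "tx": -2.7, "ty": -2.8, "tz": 0, "ax": 0, "ay": 0, "az": 0}, {"grip": 5, "tx": -2.7, "ty": -2.8, "tz": 0, "ax": 0, "ay": 0, "az": 0}])

```text
time: 1.43
tool_pos: [448.2, 12.8, 260.1]
tcp_rot: [180.0, -0.0, 159.3]
ft_force: [1.1, 0.5, 0.3]
finger_gap: 50.4
```

>>> step_arm(plan=[{"grip": 5, "tx": -2.7, "ty": -2.8, "tz": 0, "ax": 0, "ay": 0, "az": 0}, {"grip": 5, "tx": -2.7, "ty": -2.7, "tz": 0, "ax": 0, "ay": 0, "az": 0}, {"grip": 5, "tx": -2.0, "ty": -2.0, "tz": 0, "ax": 0, "ay": 0, "az": 0}, {"grip": 5, "tx": 0, "ty": 0, "tz": 0, "ax": 0, "ay": 0, "az": -6.6}, {"grip": 5, "tx": 0, "ty": 0, "tz": 0, "ax": 0, "ay": 0, "az": -6.5}, {"grip": 5, "tx": 0, "ty": 0, "tz": 0, "ax": 0, "ay": 0, "az": 0}])

```text
time: 1.93
tool_pos: [490.5, -82.1, 259.6]
tcp_rot: [180.0, -0.1, 172.7]
ft_force: [-0.6, 0.1, 0.8]
finger_gap: 50.2
```

```bash
python3 - <<'E'
from h import *
delta(498.5,-91,157.5,172.5)
E
```

```text
t 1.9333 tool shift cm [-0.92 -0.78 10.2 ] az 0.15927167862878377 pos [490.5 -82.1 259.6] [ 1.7998e+02 -8.0000e-02  1.7266e+02] F [-0.6  0.1  0.8] gap 50.2
```

>>> step_arm(plan=[{"grip": 5, "tx": -0.9, "ty": -0.8, "tz": 1.2, "ax": 0, "ay": 0, "az": 0}, {"grip": 5, "tx": 0, "ty": 0, "tz": 2.5, "ax": 0, "ay": 0, "az": 0}, {"grip": 5, "tx": 0, "ty": 0, "tz": 2.5, "ax": 0, "ay": 0, "az": 0}, {"grip": 5, "tx": 0, "ty": 0, "tz": 2.5, "ax": 0, "ay": 0, "az": 0}, {"grip": 5, "tx": 0, "ty": 0, "tz": 1.5, "ax": 0, "ay": 0, "az": 0}, {"grip": 5, "tx": 0, "ty": 0, "tz": 0, "ax": 0, "ay": 0, "az": 0}, {"grip": 5, "tx": 0, "ty": 0, "tz": 0, "ax": 0, "ay": 0, "az": 0}])

```text
time: 2.52
tool_pos: [497.8, -90.1, 157.6]
tcp_rot: [180.0, -0.1, 172.3]
ft_force: [0.3, -0.0, 0.5]
finger_gap: 50.0
```

```bash
python3 - <<'E'
from h import *
delta(498.5,-91,157.5,172.5)
for n,b in(("top",(230,270,160,200)),("side",(190,200,170,150))):
    im=snapshot(n)[:,:,::-1]
    x,y,w,h=(230,150,130,120) if n=="top" else (190,140,130,130)
    cv2.imwrite(f"pics/{n}1.png",cv2.resize(im[y:y+h,x:x+w],None,fx=4,fy=4,interpolation=cv2.INTER_CUBIC))
E
```

```text
t 2.5167 tool shift cm [-0.08 -0.08  0.01] az -0.1865704702982498 pos [497.8 -90.1 157.6] [ 1.7998e+02 -1.3000e-01  1.7231e+02] F [ 0.3 -0.   0.5] gap 50.0
```

View pics/side1.png

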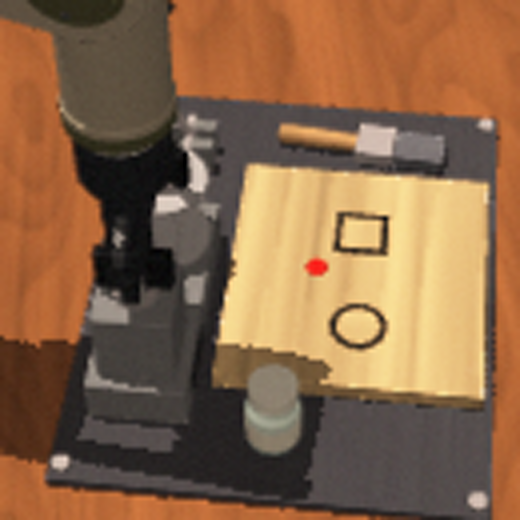

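View pics/top1.png

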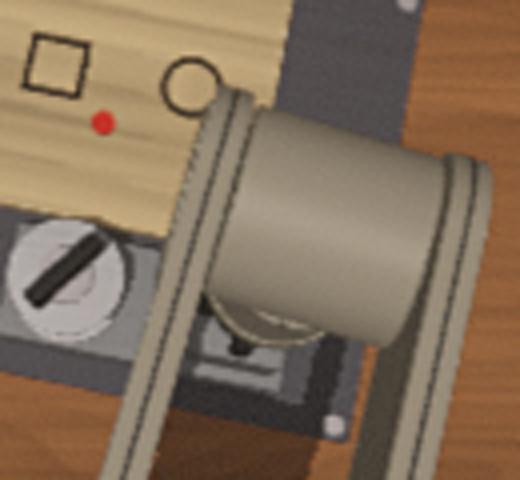

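The gripper is straddling the side wing, and the spot and ring can both be seen, at side crop (316,267) and (358,326). Next: close the gripper, 60 N.

>>> step_arm(plan=[{"grip": 1.0, "tx": 0, "ty": 0, "tz": 0, "ax": 0, "ay": 0, "az": 0}, {"grip": 1.0, "tx": 0, "ty": 0, "tz": 0, "ax": 0, "ay": 0, "az": 0}, {"grip": 1.0, "tx": 0, "ty": 0, "tz": 0, "ax": 0, "ay": 0, "az": 0}, {"grip": 1.0, "tx": 0, "ty": 0, "tz": 0, "ax": 0, "ay": 0, "az": 0}, {"grip": 1.0, "tx": 0, "ty": 0, "tz": 0, "ax": 0, "ay": 0, "az": 0}], newtons=50)

```text
time: 3.03
tool_pos: [499.5, -89.9, 159.7]
tcp_rot: [179.9, 0.1, 172.4]
ft_force: [-0.5, 4.3, 5.8]
finger_gap: 13.7
```

>>> step_arm(plan=[{"grip": 1.0, "tx": 0, "ty": 0, "tz": 0, "ax": 0, "ay": 0, "az": 3}, {"grip": 1.0, "tx": 0, "ty": 0, "tz": 0, "ax": 0, "ay": 0, "az": 5}, {"grip": 1.0, "tx": 0, "ty": 0, "tz": 0, "ax": 0, "ay": 0, "az": 5}, {"grip": 1.0, "tx": 0, "ty": 0, "tz": 0, "ax": 0, "ay": 0, "az": 5}, {"grip": 1.0, "tx": 0, "ty": 0, "tz": 0, "ax": 0, "ay": 0, "az": 5}, {"grip": 1.0, "tx": 0, "ty": 0, "tz": 0, "ax": 0, "ay": 0, "az": 5}, {"grip": 1.0, "tx": 0, "ty": 0, "tz": 0, "ax": 0, "ay": 0, "az": 4}, {"grip": 1.0, "tx": 0, "ty": 0, "tz": 0, "ax": 0, "ay": 0, "az": 0}])

```text
time: 3.7
tool_pos: [499.0, -91.2, 159.7]
tcp_rot: [-180.0, 0.1, 140.1]
ft_force: [-3.7, -1.0, 6.3]
finger_gap: 13.0
```

```bash
cat >> h.py <<'E'
def spot():
    R=np.array([[np.cos(a:=np.radians(-10.62)),-np.sin(a)],[np.sin(a),np.cos(a)]]);c=np.array([640.2,14.7])
    for n in("top","side"):
        for b in blobs(red(snapshot(n)),5):
            w=onz(n,*b[1],30)[:2]
            if abs(w[0]-680)<150 and abs(w[1])<150:
                g=R.T@(w-c);print(n,b[0],b[1],"w",w.round(1),"guide",g.round(1),"r",np.hypot(g[0]+120,g[1]).round(1),"ang",np.degrees(np.arctan2(g[1],g[0]+120)).round(2))
E
python3 - <<'E'
from h import *
delta(498.5,-91,157.5,107.1);spot()
E
```

```text
t 3.7 tool shift cm [ 0.05 -0.02  0.22] az 33.04157075774742 pos [499.  -91.2 159.7] [-1.7998e+02  9.0000e-02  1.4014e+02] F [-3.7 -1.   6.3] gap 13.0
top 19 [262.16 182.16] w [656.   -9.1] guide [ 19.9 -20.5] r 141.4 ang -8.32
side 13 [267.69 211.  ] w [655.4  -6.3] guide [ 18.8 -17.9] r 139.9 ang -7.34
```

>>> step_arm(plan=[{"grip": 1.0, "tx": 0, "ty": 0, "tz": 0, "ax": 0, "ay": 0, "az": 4}, {"grip": 1.0, "tx": 0, "ty": 0, "tz": 0, "ax": 0, "ay": 0, "az": 5}, {"grip": 1.0, "tx": 0, "ty": 0, "tz": 0, "ax": 0, "ay": 0, "az": 5}, {"grip": 1.0, "tx": 0, "ty": 0, "tz": 0, "ax": 0, "ay": 0, "az": 5}, {"grip": 1.0, "tx": 0, "ty": 0, "tz": 0, "ax": 0, "ay": 0, "az": 5}, {"grip": 1.0, "tx": 0, "ty": 0, "tz": 0, "ax": 0, "ay": 0, "az": 5}, {"grip": 1.0, "tx": 0, "ty": 0, "tz": 0, "ax": 0, "ay": 0, "az": 4.5}, {"grip": 1.0, "tx": 0, "ty": 0, "tz": 0, "ax": 0, "ay": 0, "az": 0}])

```text
time: 4.47
tool_pos: [497.7, -91.9, 159.7]
tcp_rot: [-179.9, 0.1, 106.6]
ft_force: [-10.5, -2.9, 12.1]
finger_gap: 13.4
```

```bash
python3 - <<'E'
from h import *
delta(498.5,-91,157.5,107.1);spot()
E
```

```text
t 4.4667 tool shift cm [0.07 0.1  0.22] az -0.508896065720478 pos [497.7 -91.9 159.7] [-1.7986e+02  1.0000e-01  1.0659e+02] F [-10.5  -2.9  12.1] gap 13.4
top 18 [269.22 185.5 ] w [645.3 -32.1] guide [ 13.7 -45.1] r 141.0 ang -18.63
side 12 [265.5 216. ] w [645.1 -29.3] guide [ 12.9 -42.3] r 139.5 ang -17.67
```

The side screw is done: the spot's heading is -18.6° against the ring's -18.7°. Next I'll release it and rise.

>>> step_arm(plan=[{"grip": 5, "tx": 0, "ty": 0, "tz": 0, "ax": 0, "ay": 0, "az": 0}, {"grip": 5, "tx": 0, "ty": 0, "tz": 0, "ax": 0, "ay": 0, "az": 0}, {"grip": 5, "tx": 0, "ty": 0, "tz": 0, "ax": 0, "ay": 0, "az": 0}, {"grip": 5, "tx": 0, "ty": 0, "tz": 0, "ax": 0, "ay": 0, "az": 0}, {"grip": 5, "tx": 0, "ty": 0, "tz": -1.5, "ax": 0, "ay": 0, "az": 0}, {"grip": 5, "tx": 0, "ty": 0, "tz": -3, "ax": 0, "ay": 0, "az": 0}, {"grip": 5, "tx": 0, "ty": 0, "tz": -3, "ax": 0, "ay": 0, "az": 0}, {"grip": 5, "tx": 0, "ty": 0, "tz": -1, "ax": 0, "ay": 0, "az": 0}])

```text
time: 5.23
tool_pos: [500.4, -91.0, 248.1]
tcp_rot: [179.7, 0.2, 106.9]
ft_force: [0.2, -0.4, 1.7]
finger_gap: 50.1
```

```bash
python3 - <<'E'
from h import *
delta(522,36,240,113.7);spot()
E
```

```text
t 5.2333 tool shift cm [11.52  5.76  0.8 ] az -6.762840894989694 pos [500.4 -91.  248.1] [179.71   0.18 106.94] F [ 0.2 -0.4  1.7] gap 50.1
top 19 [269.11 185.42] w [645.6 -31.7] guide [ 13.8 -44.7] r 141.1 ang -18.45
side 12 [265.5 216. ] w [645.1 -29.3] guide [ 12.9 -42.3] r 139.5 ang -17.67
```

>>> step_arm(plan=[{"grip": 5, "tx": 1.5, "ty": 0.8, "tz": 0, "ax": 0, "ay": 0, "az": 0}, {"grip": 5, "tx": 3, "ty": 1.5, "tz": 0, "ax": 0, "ay": 0, "az": 0}, {"grip": 5, "tx": 3, "ty": 1.5, "tz": 0, "ax": 0, "ay": 0, "az": 0}, {"grip": 5, "tx": 3, "ty": 1.5, "tz": 0, "ax": 0, "ay": 0, "az": 0}, {"grip": 5, "tx": 1, "ty": 0.5, "tz": 0, "ax": 0, "ay": 0, "az": 0}, {"grip": 5, "tx": 0, "ty": 0, "tz": 0, "ax": 0, "ay": 0, "az": -6.8}, {"grip": 5, "tx": 0, "ty": 0, "tz": 0, "ax": 0, "ay": 0, "az": 0}])

```text
time: 5.92
tool_pos: [520.0, 37.2, 241.4]
tcp_rot: [-179.9, -0.1, 114.2]
ft_force: [-0.3, 0.3, 0.5]
finger_gap: 50.0
```

```bash
python3 - <<'E'
from h import *
delta(522,36.5,157.5,113.7)
im=snapshot("side")[:,:,::-1]
cv2.imwrite("pics/side2.png",cv2.resize(im[140:270,190:320],None,fx=4,fy=4,interpolation=cv2.INTER_CUBIC))
E
```

```text
t 5.9167 tool shift cm [-0.15  0.18  8.39] az 0.4750045778848744 pos [520.   37.2 241.4] [-1.7987e+02 -6.0000e-02  1.1418e+02] F [-0.3  0.3  0.5] gap 50.0
```

View pics/side2.png

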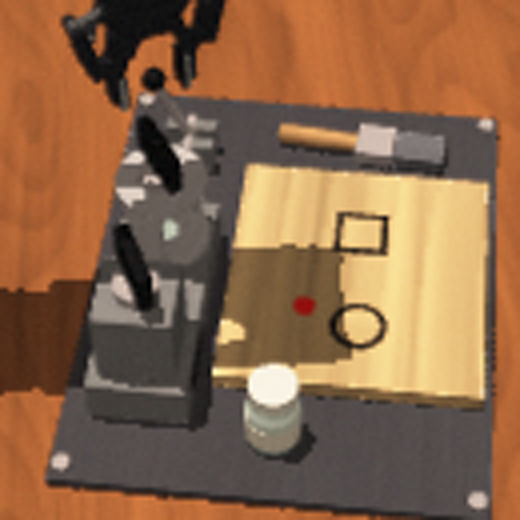

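Both wings sit as predicted, and the fingers are above the turret wing. Now down onto it.

>>> step_arm(plan=[{"grip": 5, "tx": -0.1, "ty": 0.1, "tz": 1.4, "ax": 0, "ay": 0, "az": 0}, {"grip": 5, "tx": 0, "ty": 0, "tz": 2.5, "ax": 0, "ay": 0, "az": 0}, {"grip": 5, "tx": 0, "ty": 0, "tz": 2.5, "ax": 0, "ay": 0, "az": 0}, {"grip": 5, "tx": 0, "ty": 0, "tz": 2, "ax": 0, "ay": 0, "az": 0}, {"grip": 5, "tx": 0, "ty": 0, "tz": 0, "ax": 0, "ay": 0, "az": 0}, {"grip": 5, "tx": 0, "ty": 0, "tz": 0, "ax": 0, "ay": 0, "az": 0}])

```text
time: 6.47
tool_pos: [520.6, 35.1, 157.8]
tcp_rot: [-179.8, -0.1, 113.5]
ft_force: [0.3, 1.3, 0.4]
finger_gap: 49.8
```

>>> step_arm(plan=[{"grip": 1.0, "tx": 0, "ty": 0, "tz": 0, "ax": 0, "ay": 0, "az": 0}, {"grip": 1.0, "tx": 0, "ty": 0, "tz": 0, "ax": 0, "ay": 0, "az": 0}, {"grip": 1.0, "tx": 0, "ty": 0, "tz": 0, "ax": 0, "ay": 0, "az": 0}, {"grip": 1.0, "tx": 0, "ty": 0, "tz": 0, "ax": 0, "ay": 0, "az": 0}, {"grip": 1.0, "tx": 0, "ty": 0, "tz": 0, "ax": 0, "ay": 0, "az": 0}], newtons=30)

```text
time: 6.88
tool_pos: [522.6, 35.3, 161.3]
tcp_rot: [179.9, 0.1, 113.7]
ft_force: [-3.2, -2.1, 5.8]
finger_gap: 14.1
```

```bash
python3 - <<'E'
from h import *
delta(522,36.5,157.5,165.8);spot()
E
```

```text
t 6.8833 tool shift cm [ 0.14 -0.01  0.38] az -52.100657845559354 pos [522.6  35.3 161.3] [1.7992e+02 9.0000e-02 1.1370e+02] F [-3.2 -2.1  5.8] gap 14.1
```

>>> step_arm(plan=[{"grip": 1.0, "tx": 0, "ty": 0, "tz": 0, "ax": 0, "ay": 0, "az": -4}, {"grip": 1.0, "tx": 0, "ty": 0, "tz": 0, "ax": 0, "ay": 0, "az": -6}, {"grip": 1.0, "tx": 0, "ty": 0, "tz": 0, "ax": 0, "ay": 0, "az": -6}, {"grip": 1.0, "tx": 0, "ty": 0, "tz": 0, "ax": 0, "ay": 0, "az": -6}, {"grip": 1.0, "tx": 0, "ty": 0, "tz": 0, "ax": 0, "ay": 0, "az": -6}, {"grip": 1.0, "tx": 0, "ty": 0, "tz": 0, "ax": 0, "ay": 0, "az": -6}, {"grip": 1.0, "tx": 0, "ty": 0, "tz": 0, "ax": 0, "ay": 0, "az": -4}, {"grip": 1.0, "tx": 0, "ty": 0, "tz": 0, "ax": 0, "ay": 0, "az": 0}])

```text
time: 7.65
tool_pos: [524.0, 36.7, 161.3]
tcp_rot: [179.8, 0.2, 152.0]
ft_force: [5.0, 4.9, 0.8]
finger_gap: 13.4
```

```bash
sed -i 's/return (i\[...,0\]>170).*/return (i[...,0]>90)\&(i[...,1]<0.35*i[...,0])\&(i[...,2]<0.3*i[...,0])/' h.py; python3 - <<'E'
from h import *
delta(522,36.5,157.5,165.8);spot()
E
```

```text
t 7.65 tool shift cm [ 0.17 -0.11  0.38] az -13.797761861628373 pos [524.   36.7 161.3] [179.78   0.22 152.  ] F [5.  4.9 0.8] gap 13.4
side 20 [275.2  219.55] w [678.9 -48.5] guide [ 49.7 -55. ] r 178.4 ang -17.96
```

>>> step_arm(plan=[{"grip": 1.0, "tx": 0, "ty": 0, "tz": 0, "ax": 0, "ay": 0, "az": -4}, {"grip": 1.0, "tx": 0, "ty": 0, "tz": 0, "ax": 0, "ay": 0, "az": -6}, {"grip": 1.0, "tx": 0, "ty": 0, "tz": 0, "ax": 0, "ay": 0, "az": -4.5}, {"grip": 1.0, "tx": 0, "ty": 0, "tz": 0, "ax": 0, "ay": 0, "az": 0}, {"grip": 1.0, "tx": 0, "ty": 0, "tz": 0, "ax": 0, "ay": 0, "az": 0}])

```text
time: 8.17
tool_pos: [524.2, 37.4, 161.3]
tcp_rot: [179.8, 0.3, 166.3]
ft_force: [6.0, 7.8, 0.3]
finger_gap: 13.4
```

>>> step_arm(plan=[{"grip": 5, "tx": 0, "ty": 0, "tz": 0, "ax": 0, "ay": 0, "az": 0}, {"grip": 5, "tx": 0, "ty": 0, "tz": 0, "ax": 0, "ay": 0, "az": 0}, {"grip": 5, "tx": 0, "ty": 0, "tz": 0, "ax": 0, "ay": 0, "az": 0}, {"grip": 5, "tx": 0, "ty": 0, "tz": 0, "ax": 0, "ay": 0, "az": 0}, {"grip": 5, "tx": 0, "ty": 0, "tz": -1.5, "ax": 0, "ay": 0, "az": 0}, {"grip": 5, "tx": 0, "ty": 0, "tz": -3, "ax": 0, "ay": 0, "az": 0}, {"grip": 5, "tx": 0, "ty": 0, "tz": -3, "ax": 0, "ay": 0, "az": 0}, {"grip": 5, "tx": 0, "ty": 0, "tz": -1, "ax": 0, "ay": 0, "az": 0}])

```text
time: 8.83
tool_pos: [523.7, 35.5, 249.3]
tcp_rot: [179.9, 0.3, 166.2]
ft_force: [0.8, 0.1, 0.4]
finger_gap: 50.0
```

```bash
python3 - <<'E'
from h import *
delta(480,192,240,169.4);spot()
im=snapshot("side")[:,:,::-1]
cv2.imwrite("pics/side3.png",cv2.resize(im[140:270,190:320],None,fx=4,fy=4,interpolation=cv2.INTER_CUBIC))
E
```

```text
t 8.8333 tool shift cm [ 7.98 14.15  0.9 ] az -3.189526977883702 pos [523.7  35.5 249.3] [179.94   0.33 166.21] F [0.8 0.1 0.4] gap 50.0
side 17 [279.18 221.06] w [692.6 -56.6] guide [ 64.6 -60.4] r 194.2 ang -18.12
```

View pics/side3.png

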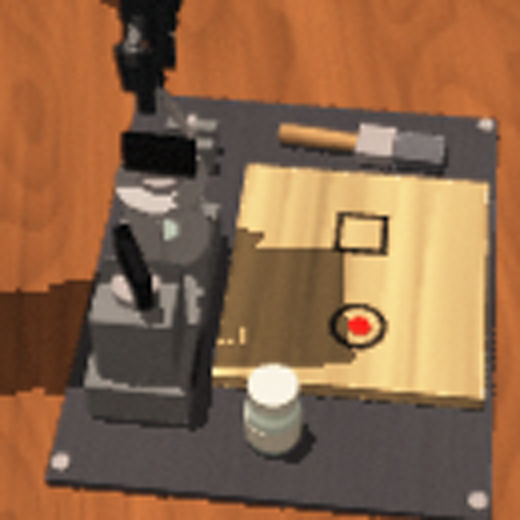

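The spot is centred in the ring, at side crop (359,326) against the ring's (358,326). On to the lever: approach from the robot side with shut fingers.

```bash
python3 - <<'E'
from h import *
delta(461.4,200.9,240,169.4)
E
```

```text
t 8.9833 tool shift cm [ 9.89 14.59  0.5 ] az -3.186371515683078 pos [522.6  35.6 245.2] [1.7998e+02 1.3000e-01 1.6621e+02] F [-0.9  0.2 -0.6] gap 50.2
```

>>> step_arm(plan=[{"grip": 0, "tx": 1.2, "ty": 1.8, "tz": 0, "ax": 0, "ay": 0, "az": 0}, {"grip": 0, "tx": 2, "ty": 3, "tz": 0, "ax": 0, "ay": 0, "az": 0}, {"grip": 0, "tx": 2, "ty": 3, "tz": 0, "ax": 0, "ay": 0, "az": 0}, {"grip": 0, "tx": 2, "ty": 3, "tz": 0, "ax": 0, "ay": 0, "az": 0}, {"grip": 0, "tx": 1.7, "ty": 2.5, "tz": 0, "ax": 0, "ay": 0, "az": 0}, {"grip": 0, "tx": 1, "ty": 1.3, "tz": 0, "ax": 0, "ay": 0, "az": 0}, {"grip": 0, "tx": 0, "ty": 0, "tz": 0, "ax": 0, "ay": 0, "az": -3.2}, {"grip": 0, "tx": 0, "ty": 0, "tz": 0, "ax": 0, "ay": 0, "az": 0}])

```text
time: 9.65
tool_pos: [459.1, 201.9, 242.0]
tcp_rot: [-179.9, -0.2, 169.7]
ft_force: [-0.2, -0.1, 1.0]
finger_gap: -0.2
```

```bash
python3 - <<'E'
from h import *
delta(461.4,200.9,100,169.4)
for n in("top","side"):
    im=snapshot(n)[:,:,::-1]
    x,y,w,h=(150,150,130,120) if n=="top" else (190,120,130,150)
    cv2.imwrite(f"pics/{n}4.png",cv2.resize(im[y:y+h,x:x+w],None,fx=4,fy=4,interpolation=cv2.INTER_CUBIC))
E
```

```text
t 9.65 tool shift cm [-0.29 -0.03 14.2 ] az 0.30359464017570303 pos [459.1 201.9 242. ] [-1.799e+02 -1.700e-01  1.697e+02] F [-0.2 -0.1  1. ] gap -0.2
```

View pics/side4.png

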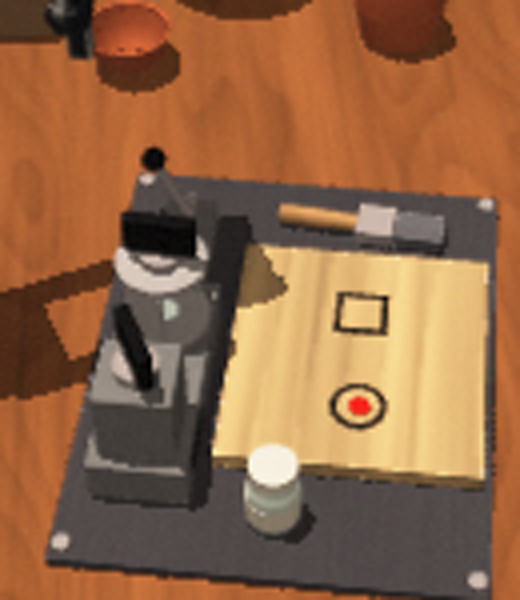

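View pics/top4.png

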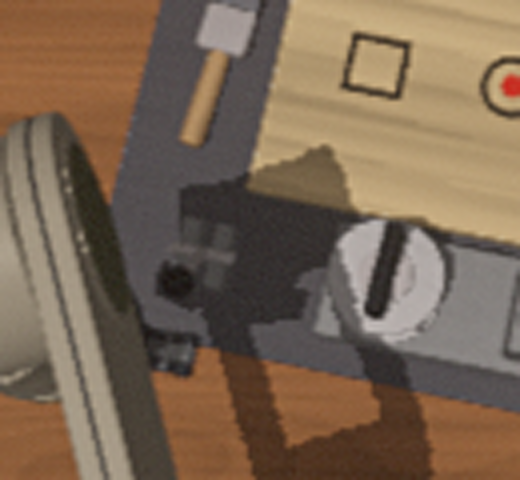

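The spot is still in the ring, the ball is clear at top crop (176,281), and the gripper is behind it. Next I'll descend.

>>> step_arm(plan=[{"grip": 0, "tx": 0, "ty": 0, "tz": 1.5, "ax": 0, "ay": 0, "az": 0}, {"grip": 0, "tx": 0, "ty": 0, "tz": 3, "ax": 0, "ay": 0, "az": 0}, {"grip": 0, "tx": 0, "ty": 0, "tz": 3, "ax": 0, "ay": 0, "az": 0}, {"grip": 0, "tx": 0, "ty": 0, "tz": 3, "ax": 0, "ay": 0, "az": 0}, {"grip": 0, "tx": 0, "ty": 0, "tz": 2.5, "ax": 0, "ay": 0, "az": 0}, {"grip": 0, "tx": 0, "ty": 0, "tz": 1, "ax": 0, "ay": 0, "az": 0}, {"grip": 0, "tx": 0, "ty": 0, "tz": 0, "ax": 0, "ay": 0, "az": 0}])

```text
time: 10.33
tool_pos: [458.2, 199.6, 100.7]
tcp_rot: [-179.8, -0.3, 169.3]
ft_force: [1.0, -0.4, -0.5]
finger_gap: -0.3
```

>>> step_arm(plan=[{"grip": 0, "tx": -1, "ty": 0, "tz": 0, "ax": 0, "ay": 0, "az": 0}, {"grip": 0, "tx": -1, "ty": 0, "tz": 0, "ax": 0, "ay": 0, "az": 0}, {"grip": 0, "tx": -1, "ty": 0, "tz": 0, "ax": 0, "ay": 0, "az": 0}, {"grip": 0, "tx": -1, "ty": 0, "tz": 0, "ax": 0, "ay": 0, "az": 0}, {"grip": 0, "tx": -1, "ty": 0, "tz": 0, "ax": 0, "ay": 0, "az": 0}, {"grip": 0, "tx": -1, "ty": 0, "tz": 0, "ax": 0, "ay": 0, "az": 0}, {"grip": 0, "tx": 0, "ty": 0, "tz": 0, "ax": 0, "ay": 0, "az": 0}])

```text
time: 10.92
tool_pos: [521.9, 189.7, 104.8]
tcp_rot: [180.0, 0.1, 169.4]
ft_force: [-0.2, 0.7, -0.3]
finger_gap: -0.3
```

```bash
cat >> h.py <<'E'
def gpos():
    s=sense();a=np.radians(-10.62);R=np.array([[np.cos(a),-np.sin(a)],[np.sin(a),np.cos(a)]])
    print("tcp guide",(R.T@(s["tool_pos"][:2]-[640.2,14.7])).round(1),s["tool_pos"][2].round(1),"F",s["ft_force"].round(1),s["time"])
E
python3 - <<'E'
from h import *
gpos();spot()
for n in("top","side"):
    im=snapshot(n)[:,:,::-1]
    x,y,w,h=(150,150,130,120) if n=="top" else (190,120,130,150)
    cv2.imwrite(f"pics/{n}5.png",cv2.resize(im[y:y+h,x:x+w],None,fx=4,fy=4,interpolation=cv2.INTER_CUBIC))
E
```

```text
tcp guide [-148.5  150.2] 104.8 F [-0.2  0.7 -0.3] 10.9167
top 17 [277.65 171.  ] w [694.3 -59.1] guide [ 66.7 -62.6] r 197.0 ang -18.54
side 15 [279.47 221.13] w [693.6 -57. ] guide [ 65.7 -60.6] r 195.3 ang -18.08
```

View pics/side5.png

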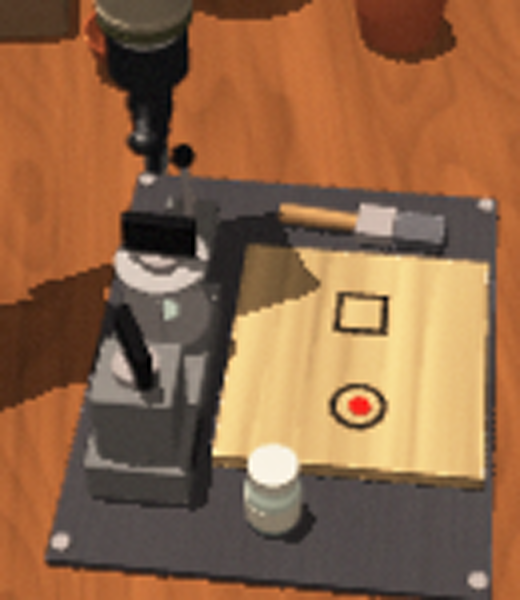

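The ball is moving ahead of the fingers. Continue the push.

>>> step_arm(plan=[{"grip": 0, "tx": -0.8, "ty": 0, "tz": 0.2, "ax": 0, "ay": 0, "az": 0}, {"grip": 0, "tx": -0.8, "ty": 0, "tz": 0.2, "ax": 0, "ay": 0, "az": 0}, {"grip": 0, "tx": -0.8, "ty": 0, "tz": 0, "ax": 0, "ay": 0, "az": 0}, {"grip": 0, "tx": -0.7, "ty": 0, "tz": 0, "ax": 0, "ay": 0, "az": 0}, {"grip": 0, "tx": -0.5, "ty": 0, "tz": 0, "ax": 0, "ay": 0, "az": 0}, {"grip": 0, "tx": 0, "ty": 0, "tz": 0, "ax": 0, "ay": 0, "az": 0}])

```text
time: 11.62
tool_pos: [555.8, 183.0, 99.9]
tcp_rot: [-180.0, -0.0, 169.4]
ft_force: [0.2, -0.2, -0.4]
finger_gap: 0.2
```

```bash
python3 - <<'E'
from h import *
gpos()
E
```

```text
tcp guide [-113.9  149.9] 99.9 F [ 0.2 -0.2 -0.4] 11.6167
```

>>> step_arm(plan=[{"grip": 0, "tx": -0.3, "ty": 0, "tz": 0, "ax": 0, "ay": 0, "az": 0}, {"grip": 0, "tx": -0.3, "ty": 0, "tz": 0, "ax": 0, "ay": 0, "az": 0}, {"grip": 0, "tx": 0, "ty": 0, "tz": 0, "ax": 0, "ay": 0, "az": 0}])

```text
time: 11.87
tool_pos: [561.0, 182.3, 100.1]
tcp_rot: [-180.0, -0.0, 169.4]
ft_force: [-1.3, 0.2, -0.6]
finger_gap: 0.0
```

```bash
python3 - <<'E'
from h import *
gpos()
E
```

```text
tcp guide [-108.7  150.1] 100.1 F [-1.3  0.2 -0.6] 11.8667
```

>>> step_arm(plan=[{"grip": 0, "tx": -0.3, "ty": 0, "tz": 0, "ax": 0, "ay": 0, "az": 0}, {"grip": 0, "tx": -0.2, "ty": 0, "tz": 0, "ax": 0, "ay": 0, "az": 0}, {"grip": 0, "tx": 0, "ty": 0, "tz": 0, "ax": 0, "ay": 0, "az": 0}])

```text
time: 12.12
tool_pos: [564.5, 181.7, 100.0]
tcp_rot: [-180.0, -0.2, 169.4]
ft_force: [-7.4, 1.7, 1.6]
finger_gap: -0.3
```

```bash
python3 - <<'E'
from h import *
gpos()
for n in("top","side"):
    im=snapshot(n)[:,:,::-1]
    x,y,w,h=(150,150,130,120) if n=="top" else (190,120,130,150)
    cv2.imwrite(f"pics/{n}6.png",cv2.resize(im[y:y+h,x:x+w],None,fx=4,fy=4,interpolation=cv2.INTER_CUBIC))
E
```

```text
tcp guide [-105.2  150.2] 100.0 F [-7.4  1.7  1.6] 12.1167
```

View pics/side6.png

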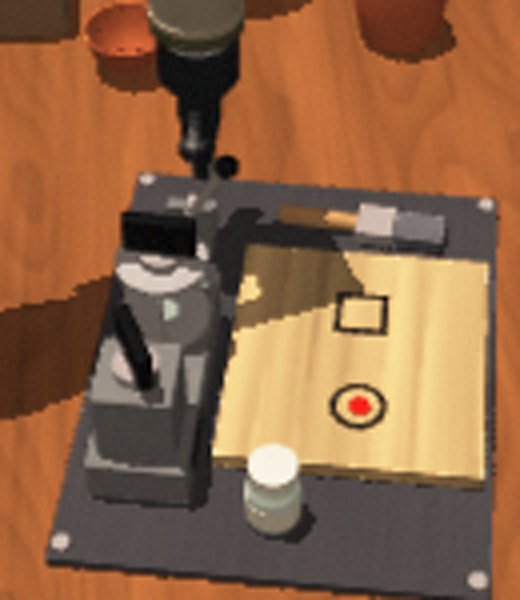

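>>> step_arm(plan=[{"grip": 0, "tx": -0.2, "ty": 0, "tz": 0, "ax": 0, "ay": 0, "az": 0}, {"grip": 0, "tx": 0, "ty": 0, "tz": 0, "ax": 0, "ay": 0, "az": 0}, {"grip": 0, "tx": 0, "ty": 0, "tz": 0, "ax": 0, "ay": 0, "az": 0}])

```text
time: 12.47
tool_pos: [564.8, 181.7, 99.8]
tcp_rot: [-179.9, -0.4, 169.5]
ft_force: [-16.2, 1.1, 6.3]
finger_gap: -0.2
```

```bash
python3 - <<'E'
from h import *
gpos()
E
```

```text
tcp guide [-104.9  150.2] 99.8 F [-16.2   1.1   6.3] 12.4667
```

The lever is at its stop: 2 mm more command moved it 0.3 mm, and the force rose to 16 N. Now I'll back off and rise.

>>> step_arm(plan=[{"grip": 0, "tx": 1, "ty": 0, "tz": 0, "ax": 0, "ay": 0, "az": 0}, {"grip": 0, "tx": 2.5, "ty": 0, "tz": 0, "ax": 0, "ay": 0, "az": 0}, {"grip": 0, "tx": 3, "ty": 0, "tz": 0, "ax": 0, "ay": 0, "az": 0}, {"grip": 0, "tx": 3, "ty": 0, "tz": -1, "ax": 0, "ay": 0, "az": 0}, {"grip": 0, "tx": 2, "ty": 0, "tz": -3, "ax": 0, "ay": 0, "az": 0}, {"grip": 0, "tx": 0, "ty": 0, "tz": -3.5, "ax": 0, "ay": 0, "az": 0}, {"grip": 0, "tx": 0, "ty": 0, "tz": -3.5, "ax": 0, "ay": 0, "az": 0}, {"grip": 0, "tx": 0, "ty": 0, "tz": -1.5, "ax": 0, "ay": 0, "az": 0}])

```text
time: 13.13
tool_pos: [457.0, 203.2, 231.8]
tcp_rot: [179.8, 0.5, 169.5]
ft_force: [1.4, 0.4, 0.8]
finger_gap: -0.3
```

```bash
python3 - <<'E'
from h import *
gpos();spot()
for n in("top","side"):
    im=snapshot(n)[:,:,::-1]; cv2.imwrite(f"pics/{n}7full.png",im)
    x,y,w,h=(165,115,180,150) if n=="top" else (190,120,130,150)
    cv2.imwrite(f"pics/{n}7.png",cv2.resize(im[y:y+h,x:x+w],None,fx=4,fy=4,interpolation=cv2.INTER_CUBIC))
E
```

```text
tcp guide [-214.8  151.5] 231.8 F [1.4 0.4 0.8] 13.1333
top 16 [277.62 171.12] w [693.8 -59.1] guide [ 66.3 -62.6] r 196.6 ang -18.57
side 15 [279.47 221.13] w [693.6 -57. ] guide [ 65.7 -60.6] r 195.3 ang -18.08
```

View pics/side7.png

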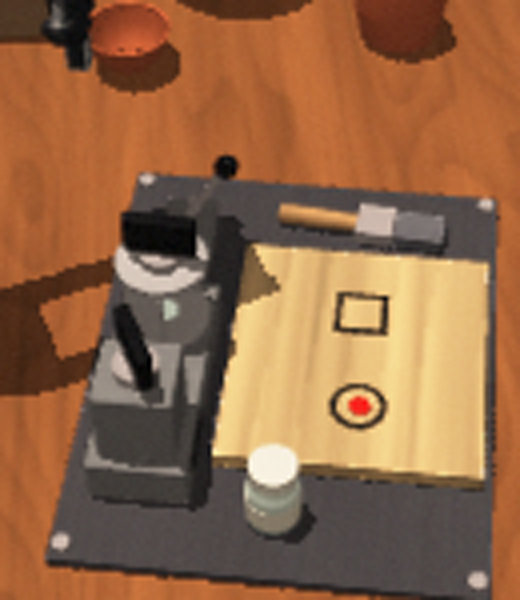

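View pics/top7.png

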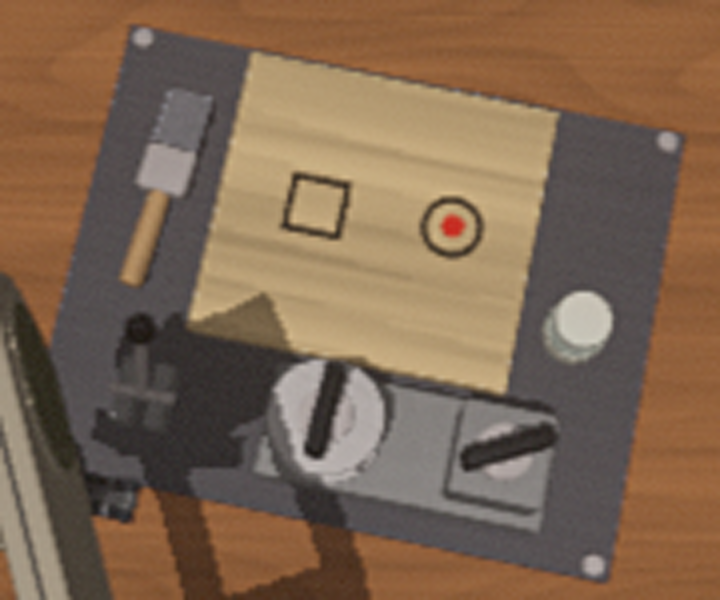

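The spot is centred in the ring in both views, the lever leans away from the robot, and the bystanders haven't moved. One check of the ball angle before handing in.

```bash
python3 - <<'E'
from h import *
o,d=ray("top",329*0+140.5/4-.5+165,329.5/4-.5+115);o2,d2=ray("side",226.5/4-.5+190,166.5/4-.5+120)
x=np.linalg.lstsq(np.c_[d,-d2],o2-o,rcond=None)[0];p=o+d*x[0]
a=np.radians(-10.62);R=np.array([[np.cos(a),-np.sin(a)],[np.sin(a),np.cos(a)]])
g=R.T@(p[:2]-[640.2,14.7]);print(p,o2+d2*x[1],g,"expected -81.6 150 z114","lean",np.arctan2(g[0]+120,p[2]-44))
E
```

```text
[588.06990047 177.37363176 117.00382105] [587.48971871 177.27892925 116.88223445] [-81.21701439 150.27991988] expected -81.6 150 z114 lean 0.48833080678334917
```

```bash
python3 -c "
from bench import *
print(hand_in())"
```

```text
the job is handed in; nothing more can be done
None
```

I set the spot guide and handed the job in: the light spot is inside the round ring, and the lock lever is at its stop. It took about 13 s of the 58 s allowed.

- **Screws:** I turned the side screw about 65° clockwise and the reach screw about 52° counter-clockwise, releasing each once it was set.
- **Lock:** I pushed the lever away from the robot with the fingers shut. At the stop, 2 mm more push moved it only 0.3 mm, and the force rose to 16 N. I then backed the arm well clear.

**Last checks before handing in**
- **Spot:** the two cameras put its centre 1–2 mm from the ring's centre, against the 10 mm allowed. It stayed there through the lever push.
- **Lever:** the ball measured at guide x -81, y 150, z 117 mm, against the expected -82, 150 and 114. That is a lean of 0.49 rad, against 0.5 at the stop.
- **Bystanders:** the jar, brush and bowl looked unmoved. The mug was outside my last close-ups, but the arm never went near it.

Two readings disagreed slightly. The cameras differ by about 2 mm sideways, within their calibration. The ball's starting position measured about 7 mm off the unlocked position, so the lever may have started at about 0.1 rad.

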